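# Set the gas canister behind the splash guard

## Task

Make the casting stove ready to light: push the canister cover fully shut, and with the fingertips reach through the window of the clear splash guard and press the cartridge lever all the way down (either first). Do not touch the guard or its window edging, do not turn the ignition knob, and leave the pot, the canisters, the mould and the tin standing where they are; only push and press, pick nothing up.

Things in the scene. Friction and masses are not known exactly. Their poses are not given: they have to be found in the camera images.
- stove: gas stove, cream sheet metal, fixed: 275 mm deep (its x), 340 mm wide (y), 85 mm high. Origin at the centre of its underside; x runs from the control fascia to the back, y to the left of somebody facing the fascia, z up. The upright fascia is the plane x = -137.5 mm, with lever and knob; the canister bay runs along the right (-y) side. The pot stands at (0, 52) mm, 105 mm above the table.
- lid (a joint): canister cover, a gold sheet 210 mm long (stove's x) and 87 mm wide, free long edge bent down, hinged along its inner long edge, parallel to the stove's x, from x = -85 to 125 mm. 0 = fully shut (top face level, 91 mm above the table), grows as it opens, 1.45 = stop, nearly upright. Stiff hinge: it stays where it is left; about 3 N on the free half moves it.
- lid_hinge (a point): point on the hinge line of the cover, 88 mm above the table, at (-30, -80) mm in the stove's frame. Shut, the cover lies from here towards the stove's -y; at opening angle a its flat points from the hinge by -cos a along y and sin a along z. Its outer face, the one to push, then looks to the stove's +y, towards the pot.
- lid_face (a point): point on the outer face of the cover, 50 mm from the hinge line, abreast of lid_hinge; moves with the cover, z axis = outward normal of the flat. The flat is 3 mm thick (its underside passes through the hinge line) and reaches 55 mm from the hinge before the sheet bends down.
- lever (a joint): cartridge lever, swings down about a pivot inside the stove (axis along the stove's y, 67 mm behind the pressing point). 0 = up (released), 0.30 = hard stop fully down (canister locked); starts between 0 and 0.06. It needs about 6 N and stays where it is left.
- lever_tab (a point): pressing point on top of the lever's white plastic tab; moves with it. The tab is 26 mm wide (y), 26 mm long, and reaches 8 mm farther out than this point. The point is about 21 mm out of the fascia, at y = -70 mm in the stove's frame, 69 mm above the table when up and 49 mm when fully down.
- knob (a joint): ignition knob, black, 44 mm across, 24 mm out of the fascia, axis along the stove's x at y = -138 mm, 48 mm above the table (68 mm to the right of the lever). 0 = off; turns easily either way. Leave it alone.
- guard: clear acrylic splash guard, 5 mm thick, 410 mm wide, 205 mm along its slope, fixed, on bent steel rod stands 10 mm thick at y = +-197 mm. Its frame nearly coincides with the stove's (within 12 mm). The sheet rises towards +x at 33 degrees from level, from x = -274 mm, 26 mm up, to x = -102 mm, 138 mm up.
- window (a point): centre of the hand window cut in the guard (mid-thickness), axes as the guard's. Clear opening 180 mm along y, 100 mm along the slope (33 degrees from level), edged with black rubber 8 mm wide, 9 mm thick. The lever tab lies about 26 mm behind the window's plane, 13 to 37 mm left (+y) of centre. Straight way in: fingers tilted 33 degrees from straight down, tips pointing forward (+x) and down.
- canister: gas canister lying loose on two rails in the bay under the cover, 68 mm thick, 190 mm long along the stove's x; origin 34 mm under its axis. Stays there.
- pot: small aluminium pot on the burner, loose, rim radius 70 mm, 72 mm high (rim 177 mm above the table), its wooden handle pointing left, away from the cover, 172 mm from the axis; origin at the centre of its underside
- spare: spare gas canister standing upright to the left of the stove, loose, 68 mm thick, 190 mm high; origin at the centre of its underside
- mould: two-part dark steel casting mould to the left of the stove, loose, 70 x 110 x 43 mm (49 mm with the brass pins); origin at the centre of its underside
- tin: red tin with lid to the right of the stove, loose, 72 x 72 x 68 mm; origin at the centre of its underside

How it is judged:
On the way:
1. the lever is fully down while the fingers are still at it through the window (value of joint lever above 0.27 rad and distance between the grasp point and window below 0.09 m), for 0.05 s.
At the end, for the whole second after the job is handed in: The canister cover is shut to within 0.06 rad (about 5 mm at its free edge), the cartridge lever is down to within 0.03 rad of its stop (2 mm at the tab), the knob is still off and every loose thing is upright within 20 mm of its start (value of joint lid below 0.06 rad and value of joint lever above 0.27 rad and value of joint knob between -0.15 and 0.15 rad and distance of each of pot, spare, mould, tin, canister from where it was at the start of the episode below 0.02 m and angle between each of pot, spare, mould, tin's own z axis and vertical below 0.15 rad); the robot touches nothing.
It fails at once if the guard or its window edging is touched (contact force between guard and the fingers above 0.5 N or contact force between guard and the arm above 0.5 N).
It fails at once if the ignition knob is turned (value of joint knob above 0.15 rad or value of joint knob below -0.15 rad).
It fails at once if the pot, spare canister, mould, tin or the canister in the bay is moved or picked up (distance of any of pot, spare, mould, tin, canister from where it was at the start of the episode above 0.02 m).
It also fails if it takes over 42 s, if anything falls off the work surface, if the arm or the gripper's body presses on something with over 40 N, if the wrist force passes 120 N, or if a joint passes its speed limit or range.

## Robot

A 6-joint arm with a two-finger parallel gripper is mounted at the origin on the work surface. World frame = base frame: x ahead of the robot, y to its left, z up, the work surface at z = 0. Lengths are in m, angles in rad, forces in N, time in s.
With the tool pointing down it reaches from about 0.275 to 0.85 m from the base axis. Payload 19 kg.
Tool frame: the origin (TCP) lies between the finger pads; the fingertips stand 17 mm ahead of it and the grasp point (between the pads) lies 2 mm behind it; z points along the fingers, y is the line along which they close (so a half turn about z gives the same grasp; the last joint's range is limited). The gripper opens to 85 mm and grips with 20 to 120 N. Pads are 22 mm wide; open, the fingers measure 114 mm over their backs; the gripper's body (76 mm by 85 mm) begins 54 mm behind the grasp point. The pads swing forward as they close: fully open they stand 13 mm farther back than shut.
Start: joints at [1.195, 0.15, 1.437, -0, 1.554, -0.134], TCP at [0.138, 0.558, 0.248] pointing down, gripper open.
Joint ranges: [-2.8, 2.8], [-0.68, 2.1], [0.12, 2.68], [-1.39, 4.53], [0.16, 2.79], [-2.81, 2.81]. Speed limits (rad/s): [1.89, 1.89, 2.22, 3.01, 3.01, 3.01].

## Interface

Orientations are given as a rotation vector (axis times angle).
In Python, from cell import telemetry, capture, calibration, robot, finder gives the robot as it stands.
- The arm moves only by the shell command python3 -m pendant 'ROWS'. ROWS is a JSON object of lists of equal length, an entry for each row: "slide": the shift along the tool's x, y, z in cm, a list of three; "dr": the turn, a rotation vector about the tool's x, y, z in rad, a list of three; "fingers": the closure, from 0 (fully open) to 1 (shut). In form: {"slide": [[dx, dy, dz], ...], "dr": [[ax, ay, az], ...], "fingers": [fingers, ...]}. A call has 1 to 12 rows; each row shifts and turns the commanded pose from where the row before left it, along the tool's axes as they then stand; what a row does not reach is not made up. A row lasts 1/10 s, in which the tool goes at most 50 mm and 8.59 degrees, less where a joint would pass 70% of its speed; a pose out of reach is approached as far as the arm can. A call is refused whole if a number of a shift passes 5 or a number of a turn 0.15, either way. A call with a gripper value outside its range is refused whole. The fingers move at their own pace and stop on an object; the grip force is fixed at half the most. Time passes only in rows, so rows that do not move let the fingers close. It gives the time, the measured TCP pose, the force, the opening and the grip force at its end, in the units of the state.
- telemetry.sense(): the state, without advancing time (a new reading comes with each control period).
- capture(name): name is "side" or "top" or "wrist"; returns (picture, depth): 400x640x3 uint8, red, green, blue; 400x640 float32, m along the optical axis (not along the pixel's ray), 0 where there is no reading.
- calibration(name): a dict with "fovy" (degrees; the focal length in pixels is half the picture's height over the tangent of half this angle, whatever the lens; pixels are square), "cx", "cy" (the principal point, pixels), "distortion" ([k1, k2, p1, p2, k3] as OpenCV has them; the pictures are not rectified), "R" (3x3) and "t" (3): a world point X has camera coordinates R X + t. Camera axes: x right, y down, z forward; pixel columns grow to the right and rows downward; lengths in m; the calibration is good to about 2 mm. A picture is of the moment at which its call begins: read the wrist's pose just before it. calibration takes no time and is no camera call; for the wrist camera it gives the pose at the moment of the call.
- robot.job_done(): hands the job in; it is judged then, once.
Trained networks look in the newest picture that a camera, given by its name, has taken for a name from the list of things; names that differ only in an ending like _2 or _b are one class to them, and where a whole thing is asked for, a point or a joint stands for the part that bears it (a point fixed in the world has none). Each returns a list of dicts, best first, with "score" (0 to 1); they miss things now and then, are a little off and sometimes report something else, mostly with a low value. They report only what shows in the picture. A call takes as long as a camera call.
- finder.find_in(camera, thing): "location" ([column, row] in pixels, amid what is visible of it).
- finder.pinpoint(camera, thing): "location" ([column, row] in pixels: a listed point, or the origin of a listed thing).
The state is a dict: "time": time; "qpos": joint angles; "joint_vel": joint speeds; "tau": joint torques, N m; "tcp_pos": TCP position; "ee_rot": TCP orientation; "force": force on the tool from outside, world axes, zero at the start; "torque": the same for the moment, N m; "opening": opening from 0.0 (shut) to 1.0 (fully open); "finger_force": force on a finger pad.
Only numpy, scipy, OpenCV 4.12 (cv2) and the standard library are available. Lean on these libraries where they do the work, as an engineer would, in place of code of your own. Each camera call takes 0.05 s, during which the arm holds its last target. There are 200 camera calls.

## Working session

There is one attempt and no reset: what is moved stays moved. The work goes in short steps, Python scripts to look and compute and a shell command to move; the robot and the scene stay as the last step left them, time stands still between calls to the robot, and variables do not carry over. Pictures are saved under pics/ and viewed, at most 11 in all, crops included, and the job is handed in when it is done.

```bash
ls; mkdir -p pics; cat > h.py <<'E'
import numpy as np, cv2
from cell import telemetry, capture, calibration, robot, finder
from scipy.spatial.transform import Rotation as Ro
def cam(n):
    c=calibration(n); f=200/np.tan(np.radians(c["fovy"])/2)
    K=np.array([[f,0,c["cx"]],[0,f,c["cy"]],[0,0,1]]); return K,np.array(c["distortion"],float),np.array(c["R"]),np.array(c["t"])
def ray(n,uv):
    K,d,R,t=cam(n); p=cv2.undistortPoints(np.array([[uv]],float),K,d)[0,0]
    return -R.T@t, R.T@np.array([p[0],p[1],1])
def atz(n,uv,z):
    o,r=ray(n,uv); return o+r*(z-o[2])/r[2]
def proj(n,X):
    K,d,R,t=cam(n); return cv2.projectPoints(np.array(X,float).reshape(-1,1,3),cv2.Rodrigues(R)[0],t,K,d)[0][:,0]
def dep(n,uv,D):
    o,r=ray(n,uv); u,v=int(round(uv[0])),int(round(uv[1])); w=D[max(v-2,0):v+3,max(u-2,0):u+3]; w=w[w>0]
    return o+r*np.median(w) if len(w) else None
E
python3 - <<'E'
from h import *
np.set_printoptions(precision=4,suppress=True)
for n in ("top","side"):
    P,D=capture(n); cv2.imwrite(f"pics/{n}0.png",P[...,::-1]); np.save(f"{n}0.npy",D)
    K,d,R,t=cam(n); print(n,-R.T@t,R[2])
    for th in ("stove","lid_hinge","lid_face","lever_tab","window","knob","guard","pot","tin","spare","mould","canister"):
        for q in finder.pinpoint(n,th)[:2]:
            print(th,round(q["score"],2),np.round(q["location"],1),dep(n,q["location"],D))
print(telemetry.sense())
E
```

```text
pics
top [0.3994 0.045  0.9993] [ 0.1866  0.0153 -0.9823]
stove 0.58 [338.7 164.5] [0.6618 0.0033 0.1087]
lid_hinge 0.6 [381.5 161.7] [ 0.6686 -0.0972  0.1091]
lid_face 0.61 [387.9 154.7] [ 0.6771 -0.108   0.1363]
lever_tab 0.72 [383.8 218.9] [ 0.5403 -0.1063  0.0614]Traceback (most recent call last):
  File "<stdin>", line 7, in <module>
ValueError: it knows: canister, guard, lever_tab, lid_face, lid_hinge, mould, pot, spare, stove, tin, window
```

```bash
python3 - <<'E'
from h import *
np.set_printoptions(precision=4,suppress=True)
for n in ("top","side"):
    P,D=capture(n); cv2.imwrite(f"pics/{n}0.png",P[...,::-1]); np.save(f"{n}0.npy",D)
    K,d,R,t=cam(n); print(n,-R.T@t,R[2])
    for th in ("stove","lid_hinge","lid_face","lever_tab","window","guard","pot","tin","spare","mould","canister"):
        for q in finder.pinpoint(n,th)[:2]:
            print(th,round(q["score"],2),np.round(q["location"],1),dep(n,q["location"],D))
print(telemetry.sense())
E
```

```text
top [0.3994 0.045  0.9993] [ 0.1866  0.0153 -0.9823]
lid_hinge 0.9 [380.2 163.3] [ 0.6674 -0.0954  0.1   ]
lid_face 0.89 [391.1 152.7] [ 0.6795 -0.1141  0.1435]
lever_tab 0.59 [384.  216.7] [ 0.5448 -0.106   0.067 ]
pot 0.58 [322.4 154.3] [0.6867 0.0414 0.1088]
tin 0.73 [466.7 195.6] [ 0.5969 -0.3098  0.0656]
spare 0.78 [239.2 201.6] [0.5753 0.2362 0.097 ]
mould 0.78 [247.8 265.8] [0.4282 0.2208 0.0428]
side [ 0.2612 -0.6522  0.7857] [ 0.2913  0.6756 -0.6773]
stove 0.85 [382.2 225.6] [ 0.6465 -0.0736  0.0857]
lid_hinge 0.83 [399.8 226.9] [ 0.6343 -0.1526  0.1606]
lid_face 0.64 [405.2 213.1] [ 0.7124 -0.0602  0.0851]
lever_tab 0.53 [348.2 252.6] [ 0.5534 -0.0978  0.0669]
window 0.38 [399.8 226.1] [ 0.6354 -0.1508  0.1607]
pot 0.92 [376.4 180.2] [ 0.6553 -0.0198  0.1694]
tin 0.98 [432.5 351.4] [ 0.5901 -0.3576  0.0598]
spare 0.67 [304.5 174.2] [0.545  0.1191 0.1205]
spare 0.23 [421.4 255.4] [ 0.6903 -0.1655  0.0638]
mould 0.88 [249.5 196.4] [0.422  0.1851 0.0431]
canister 0.7 [421.  256.3] [ 0.6891 -0.1662  0.0623]
{'time': 1.5, 'qpos': array([ 1.195 ,  0.1505,  1.4374,  0.    ,  1.5538, -0.134 ]), 'joint_vel': array([-0.0012, -0.0011,  0.001 , -0.    , -0.0004,  0.0005]), 'tau': array([ -0.0006, -71.2787, -57.1054,  -0.0002,   0.0013,  -0.    ]), 'tcp_pos': array([0.1377, 0.5582, 0.2483]), 'ee_rot': array([-0.3789, -3.1186,  0.0002]), 'force': array([ 0.5988, -0.441 ,  0.9305]), 'torque': array([-0.0061,  0.0214, -0.0075]), 'finger_force': 0.0, 'opening': 1.001366974148428}
```

View pics/top0.png

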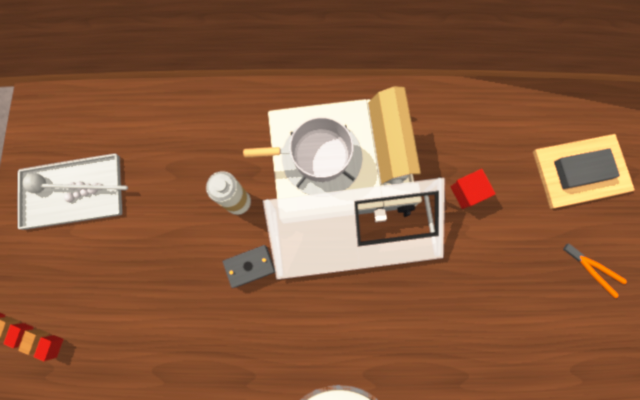

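View pics/side0.png

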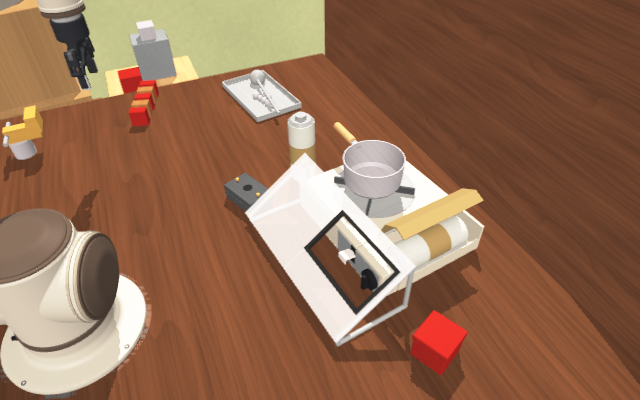

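The top view shows the guard's window at about (398,218), with the white tab at (380,215) and the knob at (405,210). The gold cover, half open, is at about (395,135). The side view agrees. Next I'll fit the stove and guard poses from their edges.

```bash
python3 - <<'E'
import cv2
t=cv2.imread("pics/top0.png"); s=cv2.imread("pics/side0.png")
a=cv2.resize(t[80:290,255:455],None,fx=4,fy=2.85,interpolation=cv2.INTER_CUBIC) if 0 else cv2.resize(t[85:285,258:458],(600,600),interpolation=cv2.INTER_CUBIC)
b=cv2.resize(s[150:350,235:435],(600,600),interpolation=cv2.INTER_CUBIC)
for im,x0,y0,n in((a,258,85,"a"),(b,235,150,"b")):
    for k in range(0,200,20):
        cv2.putText(im,str(x0+k),(k*3,10),0,.35,(0,0,255),1);cv2.putText(im,str(y0+k),(0,k*3+4),0,.35,(0,0,255),1)
        cv2.line(im,(k*3,12),(k*3,18),(0,0,255),1);
    cv2.imwrite(f"pics/crop_{n}.png",im)
E
```

```text
(no output)
```

View pics/crop_a.png

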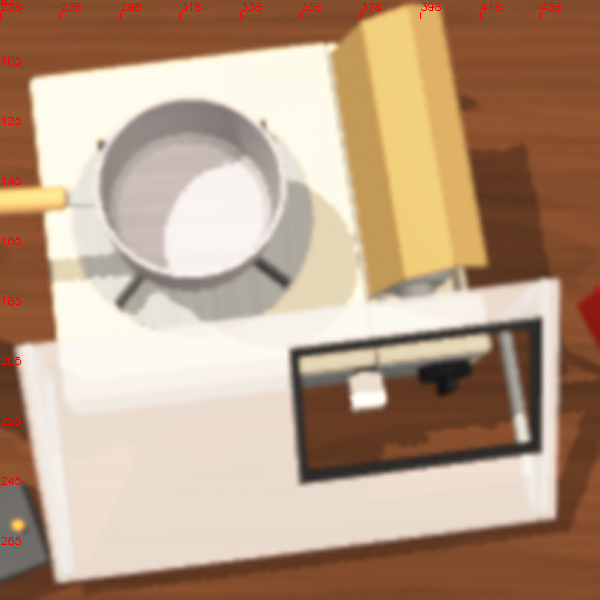

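View pics/crop_b.png

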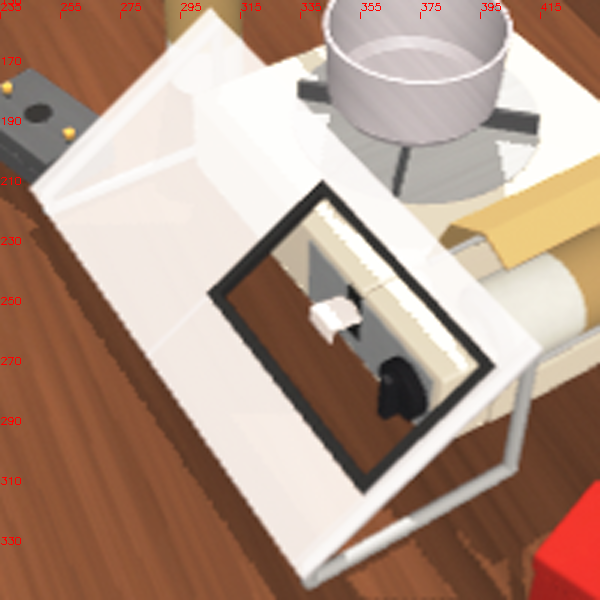

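```bash
cat > fit.py <<'E'
from h import *
from scipy.optimize import least_squares
np.set_printoptions(precision=4,suppress=True)
A=lambda l:np.array(l)/3+[258,85]; B=lambda l:np.array(l)/3+[235,150]
gc=[(-.102,.205,.138),(-.102,-.205,.138),(-.274,-.205,.026),(-.274,.205,.026)]
gt=A([(17,346),(558,280),(555,518),(57,581)]); gs=B([(211,10),(540,350),(307,585),(32,187)])
wt=A([(290,350),(541,318),(541,450),(302,482)]); ws=B([(323,181),(494,366),(364,493),(208,293)])
al=np.radians(33); u=np.array([np.cos(al),0,np.sin(al)]); nn=np.array([-np.sin(al),0,np.cos(al)])
def T(p,X): 
    c,s=np.cos(p[2]),np.sin(p[2]); X=np.array(X,float); return X@np.array([[c,s,0],[-s,c,0],[0,0,1]])+[p[0],p[1],0]
def win(w):
    c=np.array([-.188,0,.082])+u*w[0]+[0,w[1],0]
    return c,[c+u*a*.058+nn*.0045+[0,b*.098,0] for a,b in((1,1),(1,-1),(-1,-1),(-1,1))]
def gres(p):
    c,W=win(p[3:]); 
    return np.vstack([proj("top",T(p,gc))-gt,proj("side",T(p,gc))-gs,proj("top",T(p,W))-wt,proj("side",T(p,W))-ws])
def spts(a):
    return dict(bl=(.1375,.17,.085),h1=(-.085,-.08,.088),h2=(.125,-.08,.088),c1=(-.085,-.08-.055*np.cos(a),.088+.055*np.sin(a)),c2=(.125,-.08-.055*np.cos(a),.088+.055*np.sin(a)),
      tab=(-.1585,-.07,.069),hin=(-.03,-.08,.088),face=(-.03,-.08-.05*np.cos(a)+.003*np.sin(a),.088+.05*np.sin(a)+.003*np.cos(a)),pot=(0,.052,.177))
ot={"bl":A([32,80]),"h1":A([370,295]),"h2":A([333,50]),"c1":A([405,275]),"c2":A([365,20]),"tab":[383.9,217.5],"hin":[380.5,162.8],"face":[391.1,152.7],"pot":A([192,188])}
os_={"tab":[348.2,252.6],"face":[405.2,213.1]}
def sres(p):
    s=spts(p[3]); return np.vstack([proj("top",T(p,s[k]))-ot[k] for k in ot]+[proj("side",T(p,s[k]))-os_[k] for k in os_])
g=least_squares(lambda p:gres(p).ravel(),[.69,-.02,.1,0,-.095],loss="soft_l1").x
s=least_squares(lambda p:sres(p).ravel(),[.69,-.02,.1,.9],loss="soft_l1").x
if __name__=="__main__":
    print("guard",g);print(gres(g));print("stove",s);print(sres(s).tolist())
    print("window",T(g,win(g[3:])[0]))
    for k,v in spts(s[3]).items(): print(k,T(s,v))
E
python3 fit.py
```

```text
guard [ 0.697  -0.0177  0.1281  0.018  -0.0951]
[[-0.004   0.2615]
 [ 0.4044 -0.2894]
 [ 0.1272 -0.8727]
 [ 0.3432 -0.4075]
 [ 0.029  -0.2901]
 [ 0.7222 -0.076 ]
 [-1.5746 -1.7641]
 [-0.2495  0.5748]
 [-0.0771 -0.6206]
 [ 1.5289 -0.6649]
 [ 1.0489  0.6752]
 [-0.502   0.58  ]
 [-0.2122 -1.0215]
 [ 0.6916 -0.4166]
 [-1.0631  0.5208]
 [-0.8123 -0.1777]]
stove [ 0.6941 -0.0119  0.1402  1.2543]
[[-0.28366931585424027, -0.36348462232447787], [1.8842491347260193, 0.20954659620153393], [-0.28150794409617674, 0.4795812816311553], [1.3185254737215928, 0.3538674870103762], [-1.1871601123991695, -0.09309896854497879], [-0.8769290314004934, -1.8222432037502472], [-1.164941321353524, -1.320987046728078], [-3.2079455666913645, 1.8701783479362462], [1.3886856130076808, -3.041616756642867], [-1.6017190873074014, 2.193770596566509], [0.26504606623092286, 1.6048438245016428]]
window [ 0.5377 -0.1341  0.0918]
bl [0.8065 0.1756 0.085 ]
h1 [ 0.6211 -0.103   0.088 ]
h2 [ 0.829  -0.0737  0.088 ]
c1 [ 0.6235 -0.12    0.1403]
c2 [ 0.8314 -0.0906  0.1403]
tab [ 0.5469 -0.1034  0.069 ]
hin [ 0.6756 -0.0954  0.088 ]
face [ 0.6773 -0.1079  0.1365]
pot [0.6868 0.0395 0.177 ]
```

```bash
cat > goto.py <<'E'
from fit import *
def lever_rot(yaw=None):
    y=g[2] if yaw is None else yaw; Rz=Ro.from_euler("z",y).as_matrix()
    z=Rz@[np.sin(al),0,-np.cos(al)]; yy=Rz@[0,1,0]; return np.c_[np.cross(yy,z),yy,z]
def lid_rot(sgn=1):
    Rz=Ro.from_euler("z",s[2]).as_matrix(); z=np.array([0,0,-1.]); yy=Rz@[sgn,0,0]; return np.c_[np.cross(yy,z),yy,z]
def delta(tip,R,tipoff=.017):
    q=telemetry.sense(); R0=Ro.from_rotvec(q["ee_rot"]).as_matrix(); p=np.array(tip)-R[:,2]*tipoff
    d=p-q["tcp_pos"]; print("t",q["time"],"tcp",q["tcp_pos"],"f",q["force"],"target",p)
    print(" slide old axes cm",R0.T@d*100," new axes cm",R.T@d*100," dr",Ro.from_matrix(R0.T@R).as_rotvec())
E
python3 - <<'E'
from goto import *
R=lever_rot(); xg=T([0,0,g[2]],[1,0,0])
tab=np.array([.546,-.1045,.069])
delta(tab+.004*xg-R[:,2]*.11,R)
E
```

```text
t 1.5 tcp [0.1377 0.5582 0.2483] f [ 0.5988 -0.441   0.9305] target [ 0.4814 -0.1128  0.1755]
 slide old axes cm [-49.4361 -56.924    7.2826]  new axes cm [-17.4324 -70.9479  19.9954]  dr [-0.1067 -0.5694 -0.3596]
```

```bash
Z='[0,0,0]'; python3 -m pendant '{"slide":[[0,0,-3],[0,0,-3],[0,0,-2],[-2,-2.4,0],[-2,-2.4,0],[-2,-2.4,0],[-2,-2.4,0],[-2,-2.4,0],[-2,-2.4,0],[-2,-2.4,0],[-2,-2.4,0],[-2,-2.4,0]],"dr":[[0,0,0],[0,0,0],[0,0,0],[0,0,0],[0,0,0],[0,0,0],[0,0,0],[0,0,0],[0,0,0],[0,0,0],[0,0,0],[0,0,0]],"fingers":[1,1,1,1,1,1,1,1,1,1,1,1]}'
python3 -m pendant '{"slide":[[-2,-2.4,0],[-2,-2.4,0],[-2,-2.4,0],[-2,-2.4,0],[-2,-2.4,0],[-2,-2.4,0],[-2,-2.4,0],[-2,-2.4,0],[-2,-2.4,0],[-2,-2.4,0],[-2,-2.4,0],[-2,-2.4,0]],"dr":[[0,0,0],[0,0,0],[0,0,0],[0,0,0],[0,0,0],[0,0,0],[0,0,0],[0,0,0],[0,0,0],[0,0,0],[0,0,0],[0,0,0]],"fingers":[1,1,1,1,1,1,1,1,1,1,1,1]}'
python3 - <<'E'
from goto import *
R=lever_rot(); xg=T([0,0,g[2]],[1,0,0])
tab=np.array([.546,-.1045,.069])
delta(tab+.004*xg-R[:,2]*.11,R)
E
```

```text
time: 2.7
tcp_pos: [0.261, 0.3043, 0.3284]
ee_rot: [0.378, 3.118, 0.0]
force: [0.2, 1.0, 0.1]
opening: -0.002
finger_force: 0.0
time: 3.9
tcp_pos: [0.4251, -0.033, 0.3285]
ee_rot: [0.379, 3.118, -0.0]
force: [0.5, 0.6, -0.5]
opening: -0.001
finger_force: 0.0
t 3.9 tcp [ 0.4251 -0.033   0.3285] f [ 0.519   0.5756 -0.5182] target [ 0.4814 -0.1128  0.1755]
 slide old axes cm [-7.3673 -6.4007 15.2987]  new axes cm [ 4.5074 -8.6365 15.3098]  dr [-0.1068 -0.5689 -0.3598]
```

```bash
python3 -m pendant '{"slide":[[0,0,0],[0,0,0],[0,0,0],[0,0,0],[0,0,0],[0,0,0],[1.5,-2.9,0],[1.5,-2.9,0],[1.5,-2.8,0],[0,0,3],[0,0,3],[0,0,2]],"dr":[[-0.0178,-0.0948,-0.06],[-0.0178,-0.0948,-0.06],[-0.0178,-0.0948,-0.06],[-0.0178,-0.0948,-0.06],[-0.0178,-0.0948,-0.06],[-0.0178,-0.0948,-0.06],[0,0,0],[0,0,0],[0,0,0],[0,0,0],[0,0,0],[0,0,0]],"fingers":[1,1,1,1,1,1,1,1,1,1,1,1]}'
python3 - <<'E'
from goto import *
R=lever_rot(); xg=T([0,0,g[2]],[1,0,0])
tab=np.array([.546,-.1045,.069])
delta(tab+.004*xg-R[:,2]*.11,R)
P,D=capture("wrist"); 
for th in ("lever_tab","window"):
    for q in finder.pinpoint("wrist",th)[:2]: print(th,q["score"],q["location"],dep("wrist",q["location"],D))
W=[T(g,w) for w in win(g[3:])[1]]; pt=proj("wrist",[tab]+W); print(pt)
P=P[...,::-1].copy()
for p in pt: cv2.circle(P,tuple(np.round(p).astype(int).tolist()),3,(0,0,255),1)
for w in np.roll(np.array(W),0,0): pass
cv2.imwrite("pics/w1.png",P)
E
```

```text
time: 5.1
tcp_pos: [0.4417, -0.1166, 0.2351]
ee_rot: [-0.163, 2.563, 0.049]
force: [-0.0, -0.0, 0.9]
opening: 0.001
finger_force: 0.0
t 5.1 tcp [ 0.4417 -0.1166  0.2351] f [-0.0126 -0.0363  0.8505] target [ 0.4814 -0.1128  0.1755]
 slide old axes cm [-0.1075 -0.1366  7.1674]  new axes cm [-0.0982 -0.1371  7.1676]  dr [-0.0001 -0.0013 -0.0014]
lever_tab 0.68 [325.3, 175.2] [ 0.5477 -0.0948  0.0666]
[[317.4126 173.7623]
 [379.9359 232.9127]
 [204.6101 233.011 ]
 [190.0411 126.7548]
 [387.5227 126.2146]]
```

View pics/w1.png

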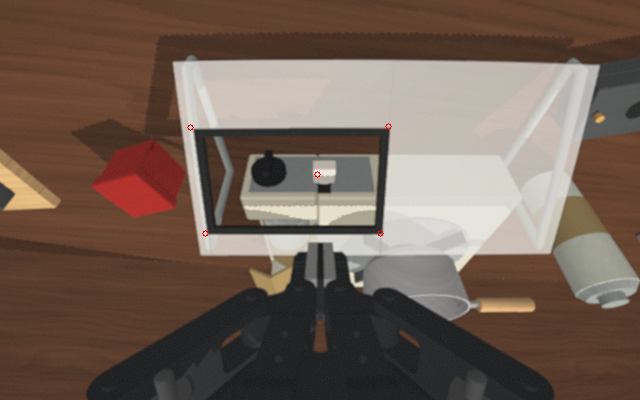

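The wrist view shows the tab at (324,170). It is well inside the window, whose corners are about (196,130) and (382,233), and the fingers are aligned with it. I'll go in with a +4 mm y correction.

```bash
python3 -m pendant '{"slide":[[0,0.4,2.5],[0,0,2.5],[0,0,2.5],[0,0,2.5],[0,0,2.5],[0,0,2.5],[0,0,0]],"dr":[[0,0,0],[0,0,0],[0,0,0],[0,0,0],[0,0,0],[0,0,0],[0,0,0]],"fingers":[1,1,1,1,1,1,1]}'
python3 - <<'E'
from goto import *
R=lever_rot(); xg=T([0,0,g[2]],[1,0,0])
tab=np.array([.547,-.099,.067])
delta(tab+.004*xg,R)
P,D=capture("wrist"); print(finder.pinpoint("wrist","lever_tab")[:2]); print(proj("wrist",[tab]))
cv2.imwrite("pics/w2.png",P[...,::-1])
P,D=capture("side"); cv2.imwrite("pics/s2.png",cv2.resize(P[150:350,235:435,::-1],(600,600),interpolation=cv2.INTER_CUBIC))
E
```

```text
time: 5.95
tcp_pos: [0.5221, -0.1014, 0.1098]
ee_rot: [-0.165, 2.563, 0.051]
force: [-0.6, 0.7, -0.2]
opening: -0.0
finger_force: 0.0
t 5.95 tcp [ 0.5221 -0.1014  0.1098] f [-0.6047  0.6712 -0.2209] target [ 0.5418 -0.0997  0.0813]
 slide old axes cm [-0.1041 -0.089   3.467 ]  new axes cm [-0.0969 -0.0815  3.4674]  dr [ 0.0022 -0.0021  0.0002]
[{'location': [319.2, 227.9], 'score': 0.82}]
[[319.2141 224.8642]]
```

View pics/w2.png

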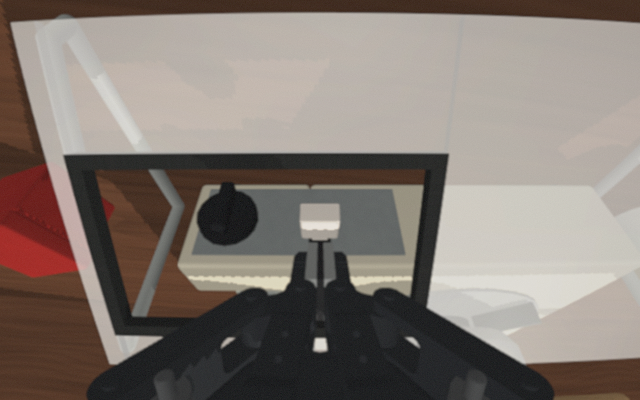

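View pics/s2.png

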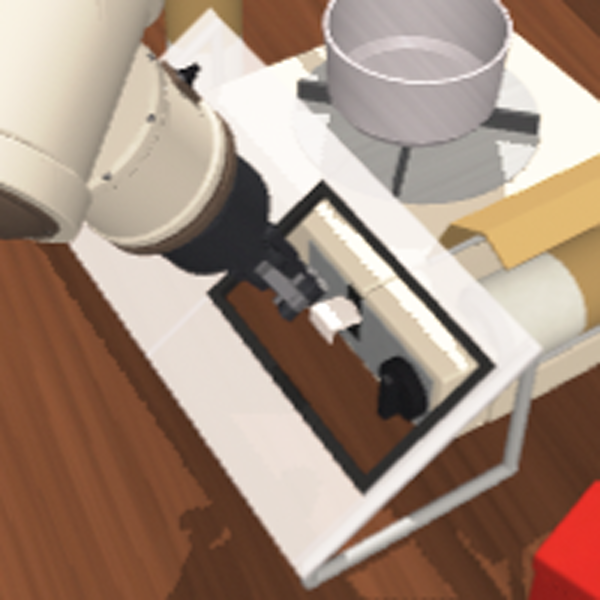

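Fingers and tab line up (tab at (319,220), finger gap at 320), and the guard clears the gripper. Next: go to contact, then press straight down.

```bash
python3 -m pendant '{"slide":[[0,0,1.5],[0,0,1],[0,0,0.5],[0.16,0,0.25],[0.16,0,0.25],[0.16,0,0.25],[0,0,0]],"dr":[[0,0,0],[0,0,0],[0,0,0],[0,0,0],[0,0,0],[0,0,0],[0,0,0]],"fingers":[1,1,1,1,1,1,1]}'
```

```text
time: 6.8
tcp_pos: [0.5382, -0.0998, 0.0772]
ee_rot: [-0.165, 2.561, 0.049]
force: [-0.2, -1.4, 1.0]
opening: 0.004
finger_force: 0.6
```

```bash
python3 -m pendant '{"slide":[[0.16,0,0.25],[0.16,0,0.25],[0,0,0]],"dr":[[0,0,0],[0,0,0],[0,0,0]],"fingers":[1,1,1]}'
python3 -m pendant '{"slide":[[0.16,0,0.25],[0.16,0,0.25],[0,0,0]],"dr":[[0,0,0],[0,0,0],[0,0,0]],"fingers":[1,1,1]}'
python3 - <<'E'
from goto import *
P,D=capture("side"); print(finder.pinpoint("side","lever_tab")[:2]); cv2.imwrite("pics/s3.png",cv2.resize(P[190:310,290:410,::-1],(600,600),interpolation=cv2.INTER_CUBIC))
E
```

```text
time: 7.1
tcp_pos: [0.5384, -0.0998, 0.0711]
ee_rot: [-0.165, 2.561, 0.049]
force: [-0.2, -0.5, 2.0]
opening: -0.002
finger_force: 0.8
time: 7.4
tcp_pos: [0.5389, -0.0998, 0.0659]
ee_rot: [-0.165, 2.56, 0.048]
force: [-5.4, 0.7, 13.8]
opening: -0.0
finger_force: 7.6
[{'location': [347.0, 257.5], 'score': 0.44}]
```

View pics/s3.png

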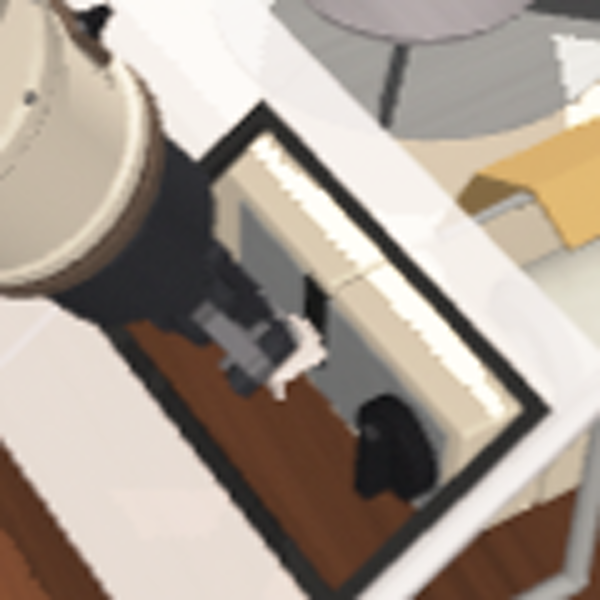

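The fingers are on the tab and it has come part-way down (dark slot visible above it). I'll continue to the stop.

```bash
python3 -m pendant '{"slide":[[0.11,0,0.17],[0.11,0,0.17],[0,0,0]],"dr":[[0,0,0],[0,0,0],[0,0,0]],"fingers":[1,1,1]}'
python3 -m pendant '{"slide":[[0.11,0,0.17],[0.05,0,0.08],[0,0,0]],"dr":[[0,0,0],[0,0,0],[0,0,0]],"fingers":[1,1,1]}'
```

```text
time: 7.8
tcp_pos: [0.5396, -0.1001, 0.064]
ee_rot: [-0.166, 2.557, 0.047]
force: [-37.2, 3.8, 56.6]
opening: -0.003
finger_force: 31.0
time: 8.1
tcp_pos: [0.54, -0.1002, 0.0627]
ee_rot: [-0.167, 2.555, 0.046]
force: [-62.2, 6.5, 89.0]
opening: -0.001
finger_force: 49.3
```

The stop is reached: the force has climbed to 89 N. I'll back off and check the tab height.

```bash
python3 -m pendant '{"slide":[[-0.27,0,-0.42],[-0.27,0,-0.42],[0,0,-1.5],[0,0,-2],[0,0,-2.5],[0,0,-2.5],[0,0,-2.5],[0,0,-2.5],[0,0,0]],"dr":[[0,0,0],[0,0,0],[0,0,0],[0,0,0],[0,0,0],[0,0,0],[0,0,0],[0,0,0],[0,0,0]],"fingers":[1,1,1,1,1,1,1,1,1]}'
python3 - <<'E'
from goto import *
for n in("wrist","side","top"):
    P,D=capture(n)
    for q in finder.pinpoint(n,"lever_tab")[:1]: print(n,q["score"],q["location"],dep(n,q["location"],D),[proj(n,[[.547,-.1,z]])[0] for z in(.069,.049)])
    if n=="side": cv2.imwrite("pics/s4.png",cv2.resize(P[190:310,290:410,::-1],(600,600),interpolation=cv2.INTER_CUBIC))
for k in (1,-1):
    R=lid_rot(k); p=T(s,[.01,-.062,.125]); delta(p+[0,0,.08],R)
E
```

```text
time: 9.0
tcp_pos: [0.4652, -0.1097, 0.1839]
ee_rot: [-0.165, 2.559, 0.045]
force: [-0.6, 0.3, -0.7]
opening: 0.0
finger_force: 0.0
wrist 0.71 [320.5, 181.1] [ 0.5466 -0.0981  0.0466] [array([318.4912, 198.5526]), array([318.5464, 182.9635])]
side 0.74 [348.5, 258.8] [ 0.5533 -0.1005  0.05  ] [array([345.9162, 253.646 ]), array([345.7056, 259.8838])]
top 0.7 [380.7, 217.7] [ 0.5452 -0.1009  0.0482] [array([381.5968, 215.6431]), array([380.3536, 216.9297])]
t 9.3 tcp [ 0.4654 -0.1088  0.1802] f [ 0.0826 -0.252  -0.0343] target [ 0.7126 -0.0719  0.222 ]
 slide old axes cm [-23.2548   0.478   10.064 ]  new axes cm [ 0.1918 24.9951 -4.184 ]  dr [0.4477 0.4507 1.5124]
t 9.3 tcp [ 0.4654 -0.1088  0.1802] f [ 0.0826 -0.252  -0.0343] target [ 0.7126 -0.0719  0.222 ]
 slide old axes cm [-23.2548   0.478   10.064 ]  new axes cm [ -0.1918 -24.9951  -4.184 ]  dr [-0.4521  0.4491 -1.5348]
```

View pics/s4.png

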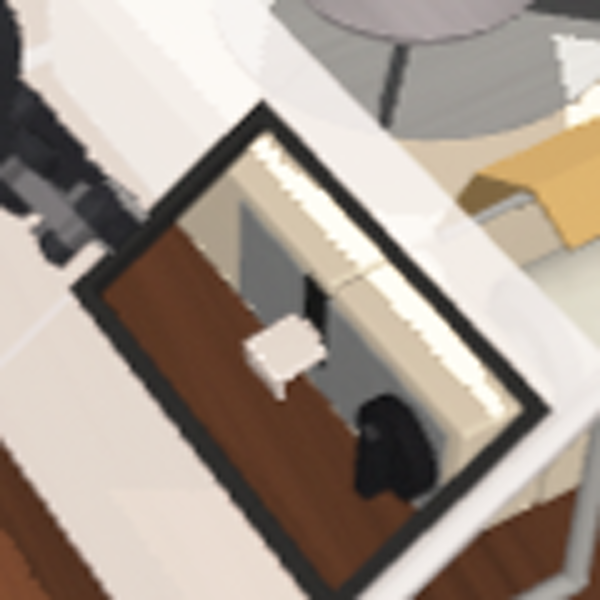

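The lever is fully down: measured tab height is 0.047–0.050 m. Next I lift, turn, and move to the cover.

```bash
python3 -m pendant '{"slide":[[-1.64,0,-2.52],[-1.64,0,-2.52],[-1.64,0,-2.52],[-1.64,0,-2.52]],"dr":[[0,0,0],[0,0,0],[0,0,0],[0,0,0]],"fingers":[1,1,1,1]}'
python3 - <<'E'
from goto import *
print(telemetry.sense()["qpos"])
for k in (1,-1):
    R=lid_rot(k); p=T(s,[.01,-.062,.125]); delta(p+[0,0,.1],R)
E
```

```text
time: 9.7
tcp_pos: [0.4657, -0.1088, 0.3019]
ee_rot: [-0.165, 2.563, 0.05]
force: [0.7, 0.7, -0.9]
opening: 0.001
finger_force: 0.0
[-0.6451 -0.3945  1.9107  0.4168  1.2221 -2.4078]
t 9.7 tcp [ 0.4657 -0.1088  0.3019] f [ 0.6516  0.6569 -0.8809] target [ 0.7126 -0.0719  0.242 ]
 slide old axes cm [-17.7016   0.4771  18.5978]  new axes cm [ 0.2024 24.9702  5.9916]  dr [0.4476 0.4512 1.5124]
t 9.7 tcp [ 0.4657 -0.1088  0.3019] f [ 0.6516  0.6569 -0.8809] target [ 0.7126 -0.0719  0.242 ]
 slide old axes cm [-17.7016   0.4771  18.5978]  new axes cm [ -0.2024 -24.9702   5.9916]  dr [-0.4526  0.449  -1.5346]
```

```bash
python3 -m pendant '{"slide":[[0,0,0],[0,0,0],[0,0,0],[0,0,0],[0,0,0],[0,0,0],[0,0,0],[0,0,0],[0,0,0],[0,0,0],[0,0,0],[0,0,0]],"dr":[[0.0373,0.0376,0.126],[0.0373,0.0376,0.126],[0.0373,0.0376,0.126],[0.0373,0.0376,0.126],[0.0373,0.0376,0.126],[0.0373,0.0376,0.126],[0.0373,0.0376,0.126],[0.0373,0.0376,0.126],[0.0373,0.0376,0.126],[0.0373,0.0376,0.126],[0.0373,0.0376,0.126],[0.0373,0.0376,0.126]],"fingers":[1,1,1,1,1,1,1,1,1,1,1,1]}'
python3 -m pendant '{"slide":[[0,2.5,0],[0,2.5,0],[0,2.5,0],[0,2.5,0],[0,2.5,0],[0,2.5,0],[0,2.5,0],[0,2.5,0],[0,2.5,0],[0,2.5,0],[0,0,0]],"dr":[[0,0,0],[0,0,0],[0,0,0],[0,0,0],[0,0,0],[0,0,0],[0,0,0],[0,0,0],[0,0,0],[0,0,0],[0,0,0]],"fingers":[1,1,1,1,1,1,1,1,1,1,1]}'
python3 - <<'E'
from goto import *
R=lid_rot(1); p=T(s,[.01,-.062,.125]); delta(p,R)
for n in ("wrist","top"):
    P,D=capture(n)
    for th in("lid_hinge","lid_face"):
        for q in finder.pinpoint(n,th)[:1]: print(n,th,q["score"],q["location"],dep(n,q["location"],D),proj(n,[T(s,spts(s[3])[{"lid_hinge":"hin","lid_face":"face"}[th]])]))
    if n=="wrist": 
        P=P[...,::-1].copy()
        for k in ("h1","h2","c1","c2"): cv2.circle(P,tuple(int(v) for v in proj(n,[T(s,spts(s[3])[k])])[0]),3,(0,0,255),1)
        cv2.imwrite("pics/w5.png",P)
E
```

```text
time: 10.9
tcp_pos: [0.466, -0.1087, 0.3006]
ee_rot: [-2.064, -2.366, 0.001]
force: [0.2, 0.1, 0.4]
opening: 0.003
finger_force: 0.0
time: 12.0
tcp_pos: [0.7153, -0.0733, 0.2985]
ee_rot: [-2.058, -2.372, 0.002]
force: [-0.8, -0.1, -0.8]
opening: 0.0
finger_force: 0.0
t 12.0 tcp [ 0.7153 -0.0733  0.2985] f [-0.8237 -0.0763 -0.8071] target [ 0.7126 -0.0719  0.142 ]
 slide old axes cm [ 0.1621 -0.2156 15.6512]  new axes cm [ 0.1689 -0.2463 15.6507]  dr [-0.0019 -0.0005  0.0013]
wrist lid_hinge 0.83 [285.9, 187.9] [ 0.6764 -0.0932  0.1003] [[286.1723 186.6129]]
wrist lid_face 0.76 [281.5, 212.0] [ 0.6772 -0.1092  0.1381] [[281.9407 210.3653]]
```

View pics/w5.png

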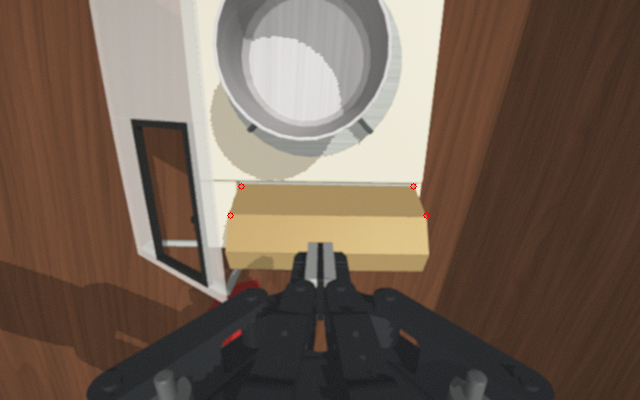

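The projected cover corners, (241,186) and (413,186) for the hinge and (230,215) and (426,215) for the bend, sit right on the cover. I'll check where the camera body is relative to the tool before descending.

```bash
python3 - <<'E'
from goto import *
q=telemetry.sense(); R0=Ro.from_rotvec(q["ee_rot"]).as_matrix(); K,d,R,t=cam("wrist"); print("cam in tool",R0.T@(-R.T@t-q["tcp_pos"]))
r=lid_rot(1)
# waypoints: contact corner 45 mm out, finger half width 11
for a in (1.45,1.25,1.0,.8,.6,.4,.2,.1,0,-.05):
    y=-.08-.045*np.cos(a)+.003*np.sin(a)+.011; z=.088+.045*np.sin(a)+.003*np.cos(a)
    d=T(s,[.01,y,z])-r[:,2]*.017-q["tcp_pos"]; print(a,y,z,R0.T@d*100)
E
```

```text
cam in tool [ 0.0827  0.0008 -0.1256]
1.45 -0.07144448564841874 0.13303359290479358 [-0.7061  0.0103 15.1893]
1.25 -0.08034255244972034 0.13165027495818718 [-1.5958  0.0103 15.3285]
1.0 -0.09078919080964261 0.12748710123395976 [-2.64    0.0099 15.7459]
0.8 -0.09819973364792388 0.12237114421852002 [-3.3805  0.0094 16.2583]
0.6 -0.10444617525075042 0.11588491814750562 [-4.0045  0.0087 16.9076]
0.4 -0.10927948970320388 0.10828700838589793 [-4.4871  0.0079 17.6678]
0.2 -0.1125069880104707 0.09988031961930147 [-4.8089  0.007  18.5088]
0.1 -0.11347568718757069 0.09547751624494134 [-4.9054  0.0065 18.9492]
0 -0.114 0.091 [-4.9573  0.006  19.397 ]
-0.05 -0.11409369922558553 0.08874718816400437 [-4.9665  0.0058 19.6223]
```

```bash
python3 -m pendant '{"slide":[[0,0,3],[0,0,3],[0,0,3],[0,0,3],[0,0,2],[0,0,1.3],[-0.8,0,0],[-0.8,0,0],[-0.5,0,0.2],[-0.5,0,0.2],[-0.4,0,0.2],[-0.4,0,0.3]],"dr":[[0,0,0],[0,0,0],[0,0,0],[0,0,0],[0,0,0],[0,0,0],[0,0,0],[0,0,0],[0,0,0],[0,0,0],[0,0,0],[0,0,0]],"fingers":[1,1,1,1,1,1,1,1,1,1,1,1]}'
```

```text
time: 13.5
tcp_pos: [0.7183, -0.1084, 0.14]
ee_rot: [2.059, 2.37, 0.001]
force: [0.1, 0.1, 2.0]
opening: 0.002
finger_force: 0.9
```

```bash
python3 -m pendant '{"slide":[[-0.3,0,0.35],[-0.3,0,0.35],[-0.25,0,0.4],[-0.25,0,0.4],[-0.15,0,0.4],[-0.15,0,0.4],[-0.1,0,0.45],[-0.05,0,0.45],[0,0,0.2],[0,0,0]],"dr":[[0,0,0],[0,0,0],[0,0,0],[0,0,0],[0,0,0],[0,0,0],[0,0,0],[0,0,0],[0,0,0],[0,0,0]],"fingers":[1,1,1,1,1,1,1,1,1,1]}'
```

```text
time: 14.5
tcp_pos: [0.7204, -0.1232, 0.1079]
ee_rot: [2.058, 2.37, 0.001]
force: [-10.7, 2.0, 23.3]
opening: 0.002
finger_force: 11.8
```

```bash
python3 -m pendant '{"slide":[[0,0,0.15],[0,0,0.1],[0,0,0]],"dr":[[0,0,0],[0,0,0],[0,0,0]],"fingers":[1,1,1]}'
python3 -m pendant '{"slide":[[0,0,-0.5],[0,0,-1.5],[0,0,-3],[0,0,-3],[0,0,-3],[0,0,-3],[0,0,-3],[0,0,0]],"dr":[[0,0,0],[0,0,0],[0,0,0],[0,0,0],[0,0,0],[0,0,0],[0,0,0],[0,0,0]],"fingers":[1,1,1,1,1,1,1,1]}'
python3 - <<'E'
from goto import *
n="wrist"; P,D=capture(n); 
for y in(-.09,-.105,-.12,-.13):
    for x in (-.06,.08): X=T(s,[x,y,.091]); print(x,y,dep(n,proj(n,[X])[0],D),X)
a=P[...,::-1]
P,D=capture("side"); 
for q in finder.pinpoint("side","lever_tab")[:1]: print(q,dep("side",q["location"],D))
cv2.imwrite("pics/f.png",np.vstack([a[:300],P[100:400,:,::-1]]))
E
```

```text
time: 14.8
tcp_pos: [0.7205, -0.1232, 0.1077]
ee_rot: [2.057, 2.369, 0.002]
force: [-20.3, 5.5, 44.0]
opening: -0.002
finger_force: 22.0
time: 15.6
tcp_pos: [0.7209, -0.1233, 0.2787]
ee_rot: [2.055, 2.366, 0.005]
force: [-0.0, -0.0, 1.2]
opening: 0.001
finger_force: 0.0
-0.06 -0.09 [ 0.6468 -0.11    0.0887] [ 0.6472 -0.1094  0.091 ]
0.08 -0.09 [ 0.7867 -0.0904  0.0878] [ 0.7859 -0.0899  0.091 ]
-0.06 -0.105 [ 0.6489 -0.125   0.0885] [ 0.6493 -0.1243  0.091 ]
0.08 -0.105 [ 0.7888 -0.1054  0.0879] [ 0.788  -0.1047  0.091 ]
-0.06 -0.12 [ 0.6509 -0.1401  0.0882] [ 0.6514 -0.1392  0.091 ]
0.08 -0.12 [ 0.7909 -0.1204  0.0879] [ 0.7901 -0.1196  0.091 ]
-0.06 -0.13 [ 0.6524 -0.15    0.0883] [ 0.6528 -0.1491  0.091 ]
0.08 -0.13 [ 0.7924 -0.1305  0.0876] [ 0.7915 -0.1295  0.091 ]
{'location': [345.9, 259.8], 'score': 0.57} [ 0.547  -0.1009  0.0502]
```

View pics/f.png

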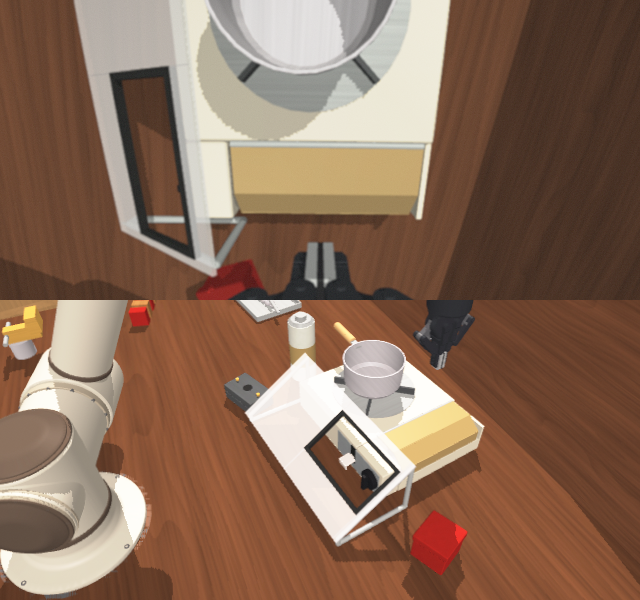

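The cover is level along y: its depth stays between 0.0876 and 0.0887 m across its width, so it is shut. The lever is down, nothing else has moved, and the arm is clear.

```bash
python3 -c "
from cell import robot; print(robot.job_done())"
```

```text
the job is handed in; nothing more can be done
None
```

I pushed the canister cover shut and pressed the lever down through the window to its hard stop (tab at about 49 mm). The pictures show nothing else moved, and the job is handed in; no verdict came back.

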